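Hang the finger guard back on the hand press

TASK

The finger guard of the leather press was lifted off to change the die and is parked in the wooden stand. Hang it back on its two hinge pins, lowering it gently with the leaf standing open until both knuckles are fully down, then swing it shut against its stop and let go. Do not force it against the press, and leave the other things on the bench where they are.

Things in the scene. Friction and masses are not known exactly. Their poses are not given: they have to be found in the camera images.
- press: Ochre cast hand press, bolted down; base plate 300 (x) x 250 (y) x 25 mm, origin at the centre of its underside, front facing its own -x. Bed and dies about 60 mm high; ram and head (270 mm high) overhang from the back to x = -2 mm, within y = -55 to 55 mm; its lever leans back, up to 410 mm high. The guard's hinge bracket stands at the front corner towards +y.
- hinge_seat (a point): Zero end of the hinge bracket's setting slot, level with the top of its lower arm, where guard_knuckle must come to rest in height and x; axes as the press. The lower steel pin (8 mm thick, 16 mm tall, last 3 mm tapering to 6 mm) stands 4 to 24 mm from here along the press's +y, wherever the bracket was clamped: unmeasured, to be found by feel or sight; it does not shift in use.
- hinge_seat_upper (a point): The same for the upper pin, alike, exactly 80 mm above the lower one, so at the same unknown 4 to 24 mm along +y. Each arm is 8 mm thick, its flat end 22 mm across under the pin; both arms come from an upright bar 22 mm wide, its face 34 mm to +y of the pins and its top 9 mm above this point.
- stop_face (a point): Middle of the rubber face of the stop post (100 mm tall above the bench) at the press's front, facing the press's -x; the shut guard's back comes to lie against it.
- guard_grip (a point): Middle of the black grip block of the loose guard: 36 mm along x, 16 mm thick (y, pinch here), 45 mm tall. Axes: x along the leaf from knuckles to free edge, y across, z up. The guard (0.25 to 0.4 kg, balanced under the grip) is an upright aluminium leaf 5 mm thick, spanning x = -36 to 72 mm, z = -162.5 to -22.5 mm from here. The knuckles' hinge line is at x = -50 mm.
- guard_knuckle (a point): On the guard's hinge line, underside of its lower knuckle; axes as guard_grip (which is at x = 50, z = 137.5 mm from here). Each knuckle is a steel lug 24 (x) x 44 (y) x 14 (z) mm with a 10 mm bore right through. The x axis points to the press's -x when the leaf stands square open, to its -y when shut. Seated, the guard swings freely, bottom edge 35 mm above the bench.
- guard_knuckle_upper (a point): On the guard's hinge line, underside of the upper knuckle, 80 mm above the lower one. To hang the guard bring it in from the side, 20 to 45 mm above its seat, so that the lower knuckle passes between the two bracket arms; straight down from high above, the lower knuckle would land on the upper arm.
- guard: The finger guard; same origin and axes as guard_knuckle.
- stand_slot (a point): Middle of the slot floor of the wooden parking stand (60 x 60 x 35 mm, fixed), 12 mm above the bench. The guard stands upright in the slot, which is 7 mm wide and 23 mm deep and runs along the stand's x.
- rivet_jar: Bystander: closed glass jar, 56 mm across, 75 mm tall; origin at the centre of its underside.
- wax_tin: Bystander: low round steel tin, 68 mm across, 40 mm tall; origin at the centre of its underside.
- hammer: Bystander: hammer lying on the bench, about 280 mm long; origin under its middle.
- screwdriver: Bystander: screwdriver lying on the bench, 180 mm long; origin under its middle.
- pliers: Bystander: pliers lying on the bench, about 150 mm long; origin under the pivot.
- hex_keys: Bystander: folding hex key set, 100 x 32 x 22 mm; origin under its middle.
- stamp_die: Bystander: small loose steel block, 45 x 32 x 20 mm; origin at the centre of its underside.
There are look-alikes about, which are no part of the job. What is shaped like the guard but blue is not meant.

How it is judged:
By the outcome, as a careful person would: the job done as asked, in the order asked, and still so for the second after the job is handed in, with the robot touching nothing.
It also fails if it takes over 72 s, if anything falls off the work surface, if the arm or the gripper's body presses on something with over 40 N, if the wrist force passes 120 N, or if a joint passes its speed limit or range.

ROBOT

A 7-joint arm with a two-finger parallel gripper is mounted at the origin on the work surface. World frame = base frame: x ahead of the robot, y to its left, z up, the work surface at z = 0. Lengths are in m, angles in rad, forces in N, time in s.
With the tool pointing down it reaches from about 0.425 to 1.025 m from the base axis. Payload 3.6 kg.
Tool frame: the origin (TCP) lies between the finger pads; the fingertips stand 8 mm ahead of it and the grasp point (between the pads) lies 11 mm behind it; z points along the fingers, x is the direction in which the jaws open and shut, and the axes are right-handed (so a half turn about z gives the same grasp; the last joint's range is limited). The gripper opens to 85 mm and grips with 20 to 120 N. Pads are 22 mm wide; open, the fingers measure 114 mm over their backs; the gripper's body (76 mm by 85 mm) begins 54 mm behind the grasp point. The pads swing forward as they close: fully open they stand 13 mm farther back than shut.
Start: joints at [1.101, 0.591, 0.048, 1.609, -0.033, 0.943, -0.034], TCP at [0.266, -0.674, 0.239] pointing down, gripper open.
Joint ranges: [-2.69, 2.69], [-0.47, 2.24], [-1.27, 1.36], [0.19, 2.51], [-1.53, 4.68], [0.08, 2.07], [-3.09, 3.09]. Speed limits (rad/s): [2.57, 2.57, 3.14, 3.14, 3.14, 3.14, 3.14].

INTERFACE

Orientations are given as a 3x3 rotation matrix whose columns are the frame's x, y, z axes.
In Python, from plant import env, capture, camera_model gives the robot as it stands. The module is installed in compiled form; this text tells all that it offers.
- The arm moves only by the tool send_rows, never from a script. Its argument "motion" is text: rows parted by semicolons, each of 4 numbers parted by spaces: the shift along the tool's x, y, z in m, then the turn about the tool's z in rad. In form: dx dy dz roll; .... A call has 1 to 5 rows; each row is the pose to reach, as a shift and turn from the pose commanded when the call began, along the tool's axes at that moment; what a row does not reach only later rows make up. A row lasts 1/10 s, in which the tool goes at most 50 mm and 8.59 degrees, less where a joint would pass 70% of its speed; a pose out of reach is approached as far as the arm can. A call with a gripper value outside its range is refused whole. "jaw" is the gripper command: -1 is shut, 1 is fully open, values between are in proportion, set as the call begins (left out, the last holds). The fingers move at their own pace and stop on an object; "squeeze" is the grip in N (left out, the last holds). Time passes only in rows, so rows that repeat a pose let the fingers close. It gives the time, the measured TCP pose, the force and the opening at its end, in the units of the state.
- env.sense(): the state, without advancing time (a new reading comes with each control period).
- capture(name): name is "side" or "top" or "wrist"; returns (picture, depth): 384x512x3 uint8, red, green, blue; 384x512 float32, m along the optical axis (not along the pixel's ray), 0 where there is no reading.
- camera_model(name): a dict with "fx", "fy", "cx", "cy" (pixels), "k1" (the pictures are not rectified: a ray, as slopes to the right and down, at radius r is drawn at 1 + k1 r^2 times it, then the intrinsics apply), "extrinsics" (4x4, takes a point from world to camera coordinates); the wrist camera has in their place "tool_from_camera" (4x4, takes a point from camera to tool coordinates, whose origin is the TCP and whose axes are the tool frame's). Camera axes: x right, y down, z forward; pixel columns grow to the right and rows downward; lengths in m; the calibration is good to about 2 mm. A picture is of the moment at which its call begins: read the wrist's pose just before it. camera_model takes no time and is no camera call.
- env.finish_job(): hands the job in, once; it reports no verdict.
The state is a dict: "t": time; "joint_pos": joint angles; "joint_vel": joint speeds; "joint_efforts": joint torques, N m; "tool_pos": TCP position; "eef_rot": TCP orientation; "contact_force": force on the tool from outside, world axes, zero at the start; "wrist_torque": the same for the moment, N m; "finger_gap": opening from 0.0 (shut) to 1.0 (fully open).
Only numpy, scipy, OpenCV 4.12 (cv2) and the standard library are available. Lean on these libraries where they do the work, as an engineer would, in place of code of your own. Each camera call takes 0.05 s, during which the arm holds its last target. There are 200 camera calls.

## Working session

There is one attempt and no reset: what is moved stays moved. The work goes in short steps, Python scripts to look and compute and a tool call to move; the robot and the scene stay as the last step left them, time stands still between calls to the robot, and variables do not carry over. Pictures are saved under pics/ and viewed, about 8 in all and at most 12, crops included, and the job is handed in when it is done.

Besides the shell and the picture viewer there is one more tool, called after "Emit:" as name(argument=value, ...) on one line, values as JSON. send_rows: Moves the arm, as the interface text tells. Its arguments: {"type":"object","properties":{"motion":{"type":"string"},"jaw":{"type":"number"},"squeeze":{"type":"number"}},"required":["motion"]}

```bash
mkdir -p pics
cat > h.py <<'E'
import numpy as np, cv2
from plant import env, capture, camera_model
def shot(n):
    s=env.sense(); p,d=capture(n); m=camera_model(n)
    if n=="wrist":
        T=np.eye(4);T[:3,:3]=np.array(s["eef_rot"]);T[:3,3]=s["tool_pos"]
        W=T@np.array(m["tool_from_camera"])
    else: W=np.linalg.inv(np.array(m["extrinsics"]))
    return p,d,m,W
def slopes(m,uv):
    K=np.array([[m["fx"],0,m["cx"]],[0,m["fy"],m["cy"]],[0,0,1.]])
    uv=np.asarray(uv,float).reshape(-1,2)
    q=(uv-[m["cx"],m["cy"]])/[m["fx"],m["fy"]]; r=q.copy()
    for _ in range(20): r=q/(1+m["k1"]*(r**2).sum(1,keepdims=True))
    return r
def cloud(d,m,W):
    h,w=d.shape; v,u=np.mgrid[:h,:w]
    r=slopes(m,np.stack([u,v],-1).reshape(-1,2))
    c=np.c_[r,np.ones(len(r))]*d.reshape(-1,1)
    P=(c@W[:3,:3].T+W[:3,3]).reshape(h,w,3); P[d==0]=np.nan
    return P
def toplane(m,W,uv,z):
    r=slopes(m,uv); D=np.c_[r,np.ones(len(r))]@W[:3,:3].T
    return W[:3,3]+D*((z-W[2,3])/D[:,2])[:,None]
def save(n,p,s=1): cv2.imwrite("pics/"+n,cv2.resize(p[...,::-1],None,fx=s,fy=s,interpolation=cv2.INTER_CUBIC))
E
python3 - <<'E'
from h import *
s=env.sense(); print(s)
for n in("top","side"):
    p,d,m,W=shot(n); save(n+"0.png",p,1.5); np.savez(n+"0.npz",p=p,d=d,P=cloud(d,m,W)); print(n,W.round(3).tolist(),m["fx"])
print(np.array(camera_model("wrist")["tool_from_camera"]).round(3).tolist(), camera_model("wrist")["fx"])
E
```

```text
{'t': 0.0, 'joint_pos': array([ 1.101491  ,  0.59209618,  0.04832266,  1.60985715, -0.03328002,
        0.94267205, -0.03370473]), 'joint_vel': array([ 4.82959389e-04, -1.01591144e-03, -8.15635263e-04, -7.77502295e-04,
       -2.29647805e-06,  9.27533880e-04, -5.15195592e-04]), 'joint_efforts': array([-2.98391415e-04, -5.48691952e+01,  1.54666632e+00, -1.98122799e+01,
        9.51859838e-03,  8.71972792e-03, -6.51533739e-06]), 'tool_pos': array([ 0.26577944, -0.67364834,  0.23814501]), 'eef_rot': array([[ 3.67083673e-01, -9.30187431e-01, -9.59328543e-04],
       [-9.30185270e-01, -3.67084894e-01,  2.01094011e-03],
       [-2.22270623e-03,  1.54169998e-04, -9.99997518e-01]]), 'contact_force': array([-0.33824979, -0.15724616, -0.72964228]), 'wrist_torque': array([ 0.00583238, -0.03454728,  0.04296444]), 'finger_gap': 0.9976192798088351}
top [[-0.004, -0.992, 0.128, 0.403], [-1.0, 0.005, 0.01, -0.09], [-0.011, -0.128, -0.992, 0.997], [0.0, 0.0, 0.0, 1.0]] 365.03689745070704
side [[-0.879, -0.32, 0.353, 0.184], [-0.477, 0.59, -0.652, 0.532], [0.001, -0.741, -0.671, 0.776], [0.0, 0.0, 0.0, 1.0]] 359.9519294866075
[[1.0, -0.0, 0.001, 0.001], [0.0, 0.948, 0.318, -0.082], [-0.001, -0.318, 0.948, -0.134], [0.0, 0.0, 0.0, 1.0]] 334.15901158735795
```

View pics/top0.png

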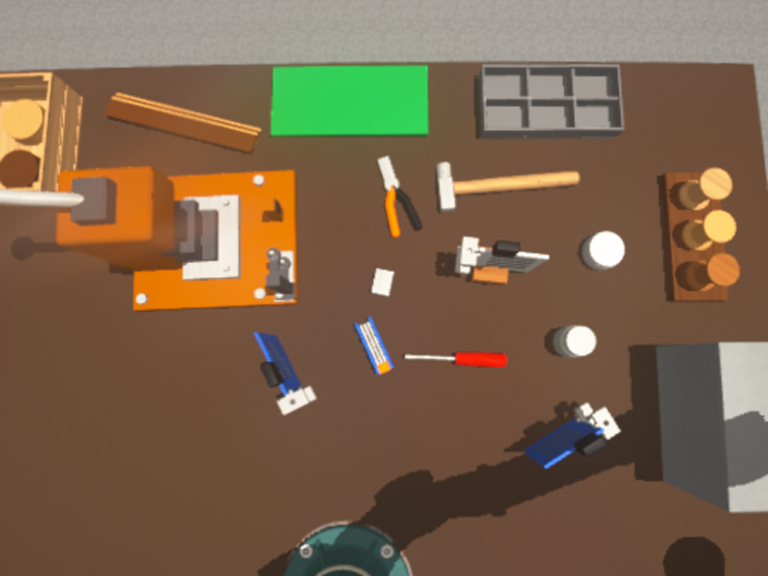

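View pics/side0.png

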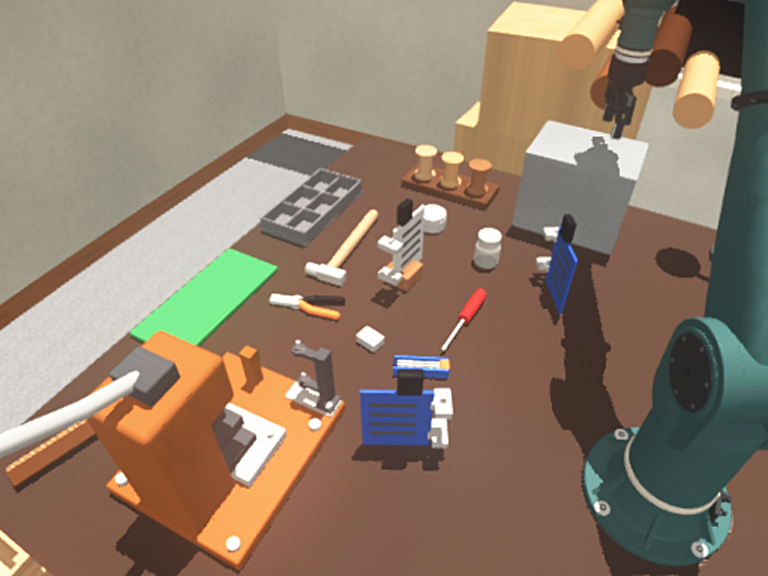

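The top view (1.5× scale) shows the press at the left with its front facing image right (world -y). The bracket is at px (280,275) and the stop post at (272,210). The silver guard stands in the stand at (505,255), knuckles to the left and black grip at (507,248). The blue look-alikes are at (280,370) and (575,440). Next I measure.

```bash
cat > meas.py <<'E'
from h import *
for n in("top","side"):
    D=np.load(n+"0.npz"); p,P=D["p"],D["P"]; hsv=cv2.cvtColor(p,cv2.COLOR_RGB2HSV); z=P[...,2]
    H,S,V=[hsv[...,i].astype(int) for i in range(3)]
    o=(abs(z-.025)<.008)&(S>150)&(H<20)&(P[...,1]>0)&(P[...,1]<.6)&(P[...,0]>.2)
    if n=="top":
        q=P[o]; r=cv2.minAreaRect(q[:,:2].astype(np.float32)); print("plate",r,np.median(q[:,2]))
    print(n,"table z",np.nanmedian(z[(V<90)&(abs(z)<.03)]))
    box=(P[...,0]>.35)&(P[...,0]<.65)&(P[...,1]>-.42)&(P[...,1]<-.15)
    g=box&(z>.15)&(z<.22)&(V<60)
    q=P[g]; print("grip",len(q),np.median(q,0).round(4),q.min(0).round(3),q.max(0).round(3),cv2.minAreaRect(q[q[:,2]>.185][:,:2].astype(np.float32)) if (q[:,2]>.185).sum()>5 else None)
    k=box&(z>.03)&(z<.17)&(S<70)&(V>90); q=P[k]
    print("leaf+knuckle",len(q),cv2.minAreaRect(q[:,:2].astype(np.float32)),cv2.fitLine(q[:,:2].astype(np.float32),cv2.DIST_HUBER,0,.01,.01).ravel())
    b=(P[...,0]>.36)&(P[...,0]<.62)&(P[...,1]>.12)&(P[...,1]<.3)&(z>.045)&(z<.25)
    q=P[b]; print("bracket-ish",len(q),q.min(0).round(3),q.max(0).round(3))
    for lo in np.arange(.045,.2,.015):
        w=b&(z>=lo)&(z<lo+.015); 
        if w.sum(): q=P[w]; print(round(lo,3),w.sum(),q[:,:2].min(0).round(3),q[:,:2].max(0).round(3),np.median(q,0).round(3),np.median(p[w],0))
E
python3 meas.py
```

```text
plate ((0.6945997476577759, 0.3464316427707672), (0.4120177924633026, 0.4963877499103546), 2.1749467849731445) 0.02497550146536831
top table z 0.0012676786276251684
grip 52 [ 0.5588 -0.2498  0.1796] [ 0.556 -0.266  0.16 ] [ 0.569 -0.237  0.195] ((0.5591058731079102, -0.2501079738140106), (0.030581336468458176, 0.008342846296727657), 65.64797973632812)
leaf+knuckle 1106 ((0.5138340592384338, -0.31364795565605164), (0.2851680815219879, 0.08866225928068161), 52.72178268432617) [ 0.64810544  0.7615506   0.49459973 -0.31576452]
bracket-ish 1623 [0.414 0.12  0.045] [0.62 0.3  0.25]
0.045 475 [0.421 0.121] [0.62 0.3 ] [0.571 0.228 0.047] [242. 235. 223.]
0.06 231 [0.42 0.12] [0.62 0.3 ] [0.585 0.247 0.062] [121. 104. 105.]
0.075 17 [0.42  0.121] [0.577 0.3  ] [0.442 0.132 0.081] [75. 67. 95.]
0.09 22 [0.42 0.12] [0.6 0.3] [0.436 0.128 0.099] [64.  66.5 95. ]
0.105 75 [0.419 0.12 ] [0.62 0.3 ] [0.573 0.243 0.113] [97. 71. 69.]
0.12 255 [0.421 0.121] [0.62  0.299] [0.586 0.255 0.127] [124.  96.  89.]
0.135 76 [0.414 0.12 ] [0.62 0.3 ] [0.581 0.255 0.141] [118.  88.  71.]
0.15 42 [0.563 0.254]
[... 776 characters left out ...]
 0.249 0.057] [106.   83.5 104. ]
0.06 111 [0.408 0.12 ] [0.597 0.291] [0.568 0.229 0.061] [ 97.  78. 134.]
0.075 63 [0.406 0.12 ] [0.439 0.137] [0.424 0.128 0.083] [ 72.  76. 114.]
0.09 69 [0.408 0.12 ] [0.572 0.3  ] [0.425 0.128 0.099] [ 64.  77. 143.]
0.105 148 [0.406 0.12 ] [0.572 0.3  ] [0.568 0.25  0.113] [95.5 76.  70. ]
0.12 316 [0.408 0.12 ] [0.602 0.295] [0.577 0.26  0.125] [ 99.   78.  110.5]
0.135 59 [0.41  0.121] [0.593 0.282] [0.434 0.131 0.137] [101.  81. 162.]
0.15 1 [0.561 0.3  ] [0.561 0.3  ] [0.561 0.3   0.152] [114.  77.  59.]
0.18 35 [0.558 0.251] [0.563 0.299] [0.56  0.279 0.193] [141.  79.  48.]
0.195 102 [0.557 0.251] [0.563 0.3  ] [0.56  0.276 0.203] [142.  80.  47.]
```

Emit:
send_rows(motion="0 0 -0.05 0; 0 0 -0.11 0; -0.284 -0.428 -0.11 -1.195; -0.284 -0.428 -0.11 -1.195; -0.284 -0.428 -0.11 -1.195", jaw=1)

```text
t: 0.6
tool_pos: [0.3524, -0.5499, 0.3423]
eef_rot: [[0.739, -0.674, 0.0], [-0.674, -0.739, -0.0], [0.0, -0.0, -1.0]]
contact_force: [0.3, 0.2, -0.8]
finger_gap: 0.998
```

Emit:
send_rows(motion="-0.046 -0.355 0 -0.74; -0.046 -0.355 0 -0.74; -0.046 -0.355 0 -0.74; -0.046 -0.355 0 -0.74; -0.046 -0.355 0 -0.74")

```text
t: 1.1
tool_pos: [0.4968, -0.3455, 0.342]
eef_rot: [[1.0, 0.001, -0.001], [0.001, -1.0, 0.0], [-0.001, -0.0, -1.0]]
contact_force: [0.8, -0.5, 0.0]
finger_gap: 0.997
```

Emit:
send_rows(motion="0.06 -0.1 0 0; 0.06 -0.1 0 0;0.06 -0.1 0 0")

```text
t: 1.4
tool_pos: [0.5598, -0.2403, 0.3422]
eef_rot: [[1.0, 0.004, 0.002], [0.004, -1.0, 0.004], [0.002, -0.004, -1.0]]
contact_force: [-0.4, 0.2, 0.4]
finger_gap: 1.0
```

Run:
```python
from h import *
s=env.sense(); print(s["t"],s["tool_pos"],s["eef_rot"].round(3).tolist(),s["joint_pos"].round(2))
p,d,m,W=shot("wrist"); save("w1.png",p,1.5); P=cloud(d,m,W); np.savez("w1.npz",p=p,d=d,P=P)
```

```text
1.4 [ 0.55983403 -0.24027506  0.34217511] [[1.0, 0.004, 0.002], [0.004, -1.0, 0.004], [0.002, -0.004, -1.0]] [ 0.59  0.36 -0.35  1.76  0.14  1.05  0.2 ]
```

View pics/w1.png

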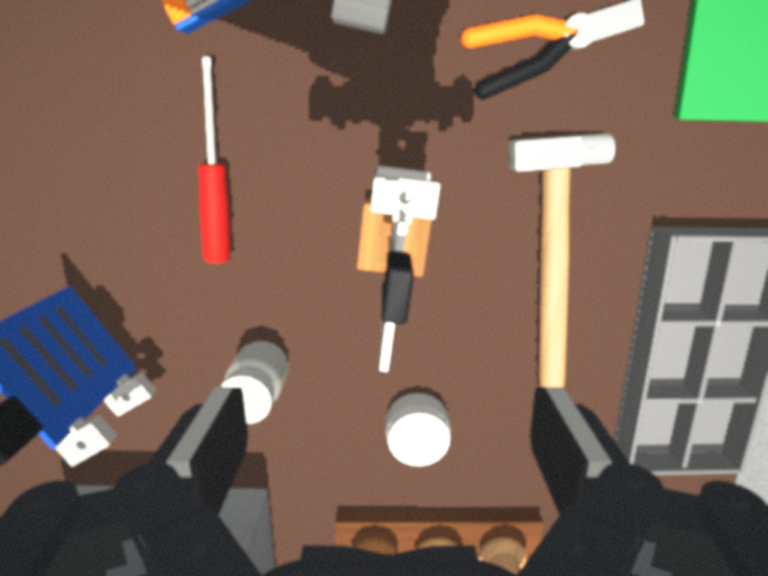

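The guard is at the centre, with its grip at (398,288), bore at (405,198) and leaf end at (385,370). Image up is world +y. Next I get the precise pose from the grip top and the knuckle.

Run:
```python
from h import *
D=np.load("w1.npz"); p,P,d=D["p"],D["P"],D["d"]; hsv=cv2.cvtColor(p,cv2.COLOR_RGB2HSV); z=P[...,2]
V=hsv[...,2].astype(int);S=hsv[...,1].astype(int)
s=env.sense(); m=camera_model("wrist"); T=np.eye(4);T[:3,:3]=s["eef_rot"];T[:3,3]=s["tool_pos"];W=T@np.array(m["tool_from_camera"])
roi=np.zeros(z.shape,bool); roi[100:260,225:305]=1
for nm,g in(("grip",roi&(V<70)&(z>.185)&(z<.21)),("knuckle",roi&(V>150)&(S<60)&(z>.14)&(z<.17)),("leaf",roi&(V>120)&(S<60)&(z>.12)&(z<.165)&(P[...,1]<-.27))):
    q=P[g]; print(nm,len(q),q.mean(0).round(4),np.median(q[:,2]).round(4)); r=cv2.minAreaRect(q[:,:2].astype(np.float32)); print(r)
    px=np.argwhere(g)[:,::-1]; zt={"grip":.197,"knuckle":None,"leaf":None}[nm] or np.median(q[:,2])
    X=toplane(m,W,px,zt); print("  plane",zt,cv2.minAreaRect(X[:,:2].astype(np.float32)),cv2.fitLine(X[:,:2].astype(np.float32),cv2.DIST_L2,0,.01,.01).ravel())
print("bore",toplane(m,W,[[405/1.5,198/1.5]],.149))
```

```text
grip 177 [ 0.5643 -0.2484  0.194 ] 0.1951
((0.5656513571739197, -0.25523072481155396), (0.03390824794769287, 0.014939523302018642), 84.26295471191406)
  plane 0.197 ((0.56610107421875, -0.25293681025505066), (0.03609989956021309, 0.015107818879187107), 84.6664047241211) [ 0.14840709  0.98892635  0.56476754 -0.24687247]
knuckle 270 [ 0.5633 -0.2779  0.151 ] 0.1515
((0.5639516115188599, -0.27428990602493286), (0.10766743123531342, 0.005063521675765514), 83.21146392822266)
  plane 0.15148130509813568 ((0.5643333196640015, -0.27291926741600037), (0.1091722771525383, 0.005487460643053055), 83.3204116821289) [ 0.11669602  0.9931677   0.56383705 -0.2771732 ]
leaf 184 [ 0.5592 -0.3098  0.1491] 0.1514
((0.5595653057098389, -0.3094964325428009), (0.03725429251790047, 0.0053276801481842995), 83.26786041259766)
  plane 0.15142551270448096 ((0.5599256753921509, -0.3089165985584259), (0.036589059978723526, 0.006387973669916391), 84.81285095214844) [ 0.10083338  0.9949033   0.55985874 -0.3081786 ]
bore [[ 0.57248897 -0.20463421  0.149     ]]
```

Emit:
send_rows(motion="0.006 0.013 0.04 0.117; 0.006 0.013 0.08 0.117; 0.006 0.013 0.11 0.117; 0.006 0.013 0.12 0.117; 0.006 0.013 0.12 0.117")

```text
t: 1.95
tool_pos: [0.5612, -0.2613, 0.2206]
eef_rot: [[0.992, -0.123, -0.004], [-0.123, -0.992, 0.001], [-0.004, -0.0, -1.0]]
contact_force: [-0.5, 0.0, 1.3]
finger_gap: 0.995
```

Emit:
send_rows(motion="0.004 -0.009 0.015 0; 0.004 -0.009 0.035 0; 0.004 -0.009 0.05 0; 0.004 -0.009 0.053 0; 0.004 -0.009 0.053 0")

```text
t: 2.45
tool_pos: [0.568, -0.2522, 0.1691]
eef_rot: [[0.993, -0.122, -0.0], [-0.122, -0.993, 0.0], [-0.0, 0.0, -1.0]]
contact_force: [0.5, 0.4, 0.9]
finger_gap: 0.999
```

Emit:
send_rows(motion="0 0 0 0; 0 0 0 0; 0 0 0 0; 0 0 0 0; 0 0 0 0", jaw=-1, squeeze=60)

```text
t: 2.95
tool_pos: [0.5676, -0.2523, 0.1696]
eef_rot: [[0.993, -0.122, -0.001], [-0.122, -0.993, -0.0], [-0.001, 0.0, -1.0]]
contact_force: [0.6, 0.3, 0.4]
finger_gap: 0.177
```

Emit:
send_rows(motion="0 0 0 0; 0 0 0 0; 0 0 -0.004 0; 0 0 -0.008 0; 0 0 -0.012 0")

```text
t: 3.45
tool_pos: [0.5676, -0.2521, 0.1809]
eef_rot: [[0.993, -0.122, -0.001], [-0.122, -0.993, 0.0], [-0.001, -0.0, -1.0]]
contact_force: [0.0, -0.5, -3.1]
finger_gap: 0.178
```

Emit:
send_rows(motion="0 0 -0.01 0; 0 0 -0.025 0; 0 0 -0.06 0; 0 0 -0.11 0; 0 0 -0.16 0")

```text
t: 3.95
tool_pos: [0.5673, -0.252, 0.3436]
eef_rot: [[0.993, -0.121, -0.0], [-0.121, -0.993, 0.0], [-0.0, -0.0, -1.0]]
contact_force: [1.3, -0.1, -3.1]
finger_gap: 0.179
```

Run:
```python
from h import *
D=np.load("top0.npz"); p,P=D["p"],D["P"]
m=camera_model("top"); W=np.linalg.inv(m["extrinsics"])
hsv=cv2.cvtColor(p,cv2.COLOR_RGB2HSV)
roi=np.zeros(p.shape[:2],np.uint8); roi[105:212,85:203]=1
o=((hsv[...,1]>140)&(hsv[...,0]<20)&(hsv[...,2]>120)&(roi>0)).astype(np.uint8)
X=toplane(m,W,np.argwhere(o)[:,::-1],.025)
print("right edge y by x:",[(round(x,3),X[abs(X[:,0]-x)<.004][:,1].min().round(4)) for x in np.arange(.36,.6,.03)])
print("near edge x by y:",[(round(y,3),X[abs(X[:,1]-y)<.004][:,0].min().round(4)) for y in np.arange(.17,.45,.04)])
for uv,z in(((278/1.5,256/1.5),.156),((285/1.5,270/1.5),.149),((285/1.5,298/1.5),.025),((274/1.5,215/1.5),.1)): print(uv,toplane(m,W,[uv],z))
save("b0.png",p[130:215,150:215],8)
```

```text
Traceback (most recent call last):
ValueError: zero-size array to reduction operation minimum which has no identity
```

Run:
```python
from h import *
D=np.load("top0.npz"); p,P=D["p"],D["P"]
m=camera_model("top"); W=np.linalg.inv(m["extrinsics"])
for uv,z in(((278/1.5,256/1.5),.156),((285/1.5,270/1.5),.149),((295/1.5,171/1.5),.025),((297/1.5,303/1.5),.025),((135/1.5,310/1.5),.025),((274/1.5,215/1.5),.1)): print(uv,toplane(m,W,[uv],z).round(4))
save("b0.png",p[130:215,150:215],7)
```

```text
(185.33333333333334, 170.66666666666666) [[0.5595 0.096  0.156 ]]
(190.0, 180.0) [[0.5384 0.0859 0.149 ]]
(196.66666666666666, 114.0) [[0.7436 0.0973 0.025 ]]
(198.0, 202.0) [[0.4984 0.0888 0.025 ]]
(90.0, 206.66666666666666) [[0.4869 0.3834 0.025 ]]
(182.66666666666666, 143.33333333333334) [[0.6404 0.1169 0.1   ]]
```

View pics/b0.png

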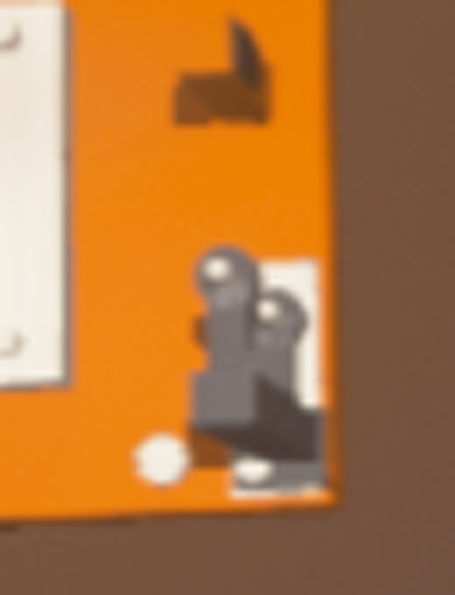

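The crop shows both pin tips. The upper one is at crop px (217,267), which is full-frame (181,168), and the lower at (268,308), which is (188.3,174). The stop post is at about (222,90). I carry the guard next to the press for a closer wrist look.

Emit:
send_rows(motion="-0.006 -0.04 0 -0.05; -0.013 -0.09 0 -0.16; -0.02 -0.14 0 -0.16; -0.026 -0.19 0 -0.16; -0.031 -0.235 0 -0.16")

```text
t: 4.45
tool_pos: [0.5652, -0.0127, 0.3428]
eef_rot: [[0.999, 0.039, 0.002], [0.039, -0.999, 0.0], [0.002, -0.0, -1.0]]
contact_force: [0.8, 0.6, -2.8]
finger_gap: 0.181
```

Emit:
send_rows(motion="0 -0.015 0 0; 0 -0.015 0 0; 0 -0.015 0 0")

```text
t: 4.75
tool_pos: [0.5651, -0.0013, 0.3419]
eef_rot: [[0.999, 0.038, 0.001], [0.038, -0.999, -0.002], [0.001, 0.002, -1.0]]
contact_force: [0.6, 0.1, -2.5]
finger_gap: 0.179
```

Run:
```python
from h import *
m=camera_model("top"); W=np.linalg.inv(m["extrinsics"])
for uv,z in(((181,168.1),.156),((188.3,174),.076)): print(uv,toplane(m,W,[uv],z).round(4))
s=env.sense(); print(s["t"],s["tool_pos"],s["eef_rot"].round(3).tolist(),s["joint_pos"].round(2))
p,d,m,W=shot("wrist"); save("w2.png",p,1.5); P=cloud(d,m,W); np.savez("w2.npz",p=p,d=d,P=P,W=W)
```

```text
(181, 168.1) [[0.5657 0.1064 0.156 ]]
(188.3, 174) [[0.5657 0.1058 0.076 ]]
4.75 [ 0.56513013 -0.00133847  0.34188542] [[0.999, 0.038, 0.001], [0.038, -0.999, -0.002], [0.001, 0.002, -1.0]] [ 0.27  0.31 -0.44  1.85  0.15  1.02 -0.2 ]
```

View pics/w2.png

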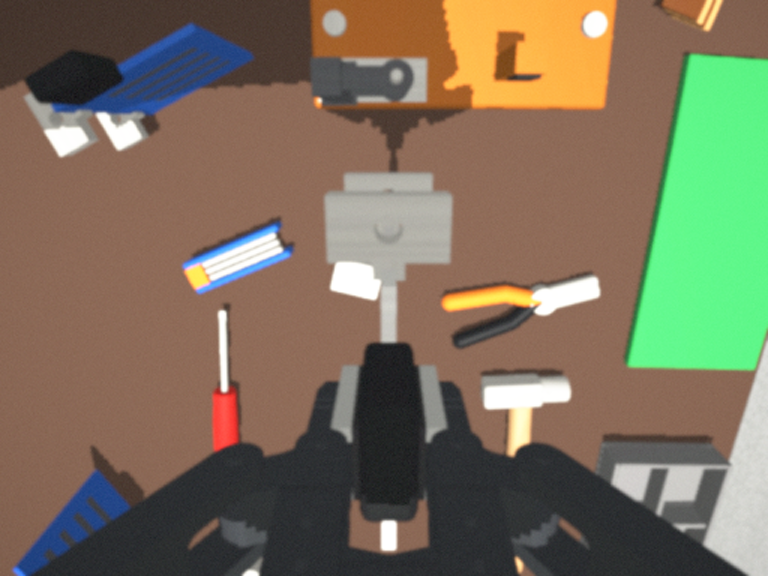

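The upper pin shows at (400,75) in the wrist view, with the bracket bar to its left. The held knuckle's bore is at (388,231). A zoomed crop will give exact centres.

Run:
```python
from h import *
D=np.load("w2.npz"); p,W=D["p"],D["W"]; m=camera_model("wrist")
a=p[30:75,205:290]; b=p[125:180,215:305]
A=cv2.resize(a,None,fx=7,fy=7,interpolation=cv2.INTER_CUBIC);B=cv2.resize(b,None,fx=5,fy=5,interpolation=cv2.INTER_CUBIC)
c=np.zeros((315+275,600,3),np.uint8); c[:315,:595]=A; c[315:,:450]=np.clip(B.astype(int)*1.5-60,0,255)
save("c2.png",c)
print(toplane(m,W,[[400/1.5,75/1.5]],.156),toplane(m,W,[[388/1.5,229/1.5]],.3034))
```

```text
[[0.56924733 0.10656935 0.156     ]] [[0.56444214 0.04405172 0.3034    ]]
```

View pics/c2.png

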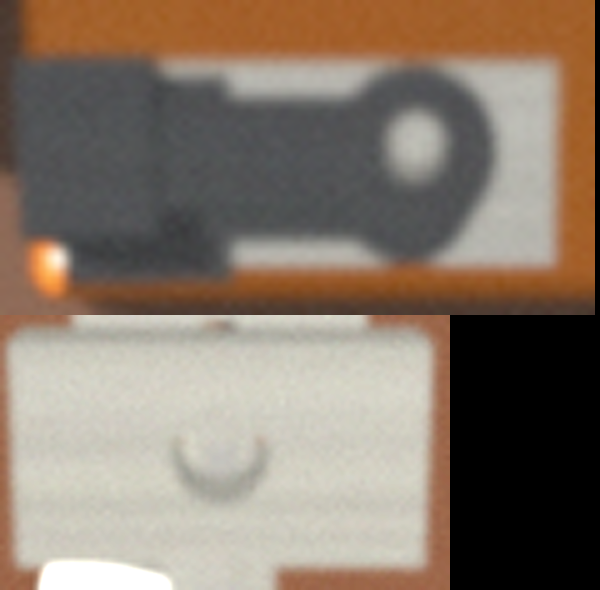

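Run:
```python
from h import *
D=np.load("w2.npz"); P,W=D["P"],D["W"]; m=camera_model("wrist")
pin=toplane(m,W,[[264.0,50.3]],.156)[0]; bore=toplane(m,W,[[258.6,152.0]],.3034)[0]
print(pin,bore,pin-bore); print("knuckle top depth z",np.nanmedian(P[140:165,230:250,2]),"arm top z",np.nanmedian(P[46:53,236:252,2]),"bar",np.nanmedian(P[40:60,210:224,2]))
s=env.sense();R=s["eef_rot"]; print("bore-tcp tool axes",R.T@(bore-s["tool_pos"])," pin-bore tool",R.T@(pin-bore), "expect bore at y=-.05")
```

```text
[0.56688994 0.10622898 0.156     ] [0.56439401 0.04440414 0.3034    ] [ 0.00249593  0.06182485 -0.1474    ]
knuckle top depth z 0.3024168697855176 arm top z 0.13933219499838628 bar 0.148421109823151
bore-tcp tool axes [ 0.00088232 -0.04695954  0.03809899]  pin-bore tool [ 0.00465955 -0.06195959  0.14729087] expect bore at y=-.05
```

Pin by wrist view (0.5669, 0.1062) against top view (0.5657, 0.106) agree within about 1 mm. Arm and bar heights (0.139, 0.148) match the spec. I descend clear of the bracket to an approach height of about 32 mm above the seat.

Emit:
send_rows(motion="0.002 0 0.03 0; 0.0045 0 0.065 0; 0.0045 0 0.1 0; 0.0045 0 0.117 0; 0.0045 0 0.117 0")

```text
t: 5.3
tool_pos: [0.5675, -0.0033, 0.2213]
eef_rot: [[0.999, 0.034, -0.007], [0.034, -0.999, -0.002], [-0.007, 0.001, -1.0]]
contact_force: [0.2, -0.3, -2.4]
finger_gap: 0.18
```

Emit:
send_rows(motion="0 0 0 0; 0 -0.012 0 0; 0 -0.026 0 0; 0 -0.04 0 0; 0 -0.045 0 0")

```text
t: 5.8
tool_pos: [0.568, 0.0489, 0.2252]
eef_rot: [[0.999, 0.042, 0.002], [0.042, -0.999, 0.002], [0.002, -0.002, -1.0]]
contact_force: [0.2, 1.2, -2.8]
finger_gap: 0.181
```

Run:
```python
from h import *
s=env.sense();R=s["eef_rot"];t=s["tool_pos"]
bore=t+R@np.array([.0009,-.047,0]); print(s["t"],t,R.round(3).tolist(),"togo tool",R.T@(np.array([.5669,.1062,bore[2]])-bore),s["contact_force"])
p,d,m,W=shot("wrist"); P=cloud(d,m,W); np.savez("w3.npz",p=p,d=d,P=P,W=W); save("w3.png",p[0:200,150:400],3)
```

```text
5.8 [0.56802704 0.04886053 0.22520768] [[0.999, 0.042, 0.002], [0.042, -0.999, 0.002], [0.002, -0.002, -1.0]] togo tool [ 4.07245384e-04 -1.03357203e-02  2.07503447e-05] [ 0.23481574  1.15970596 -2.76807024]
```

View pics/w3.png

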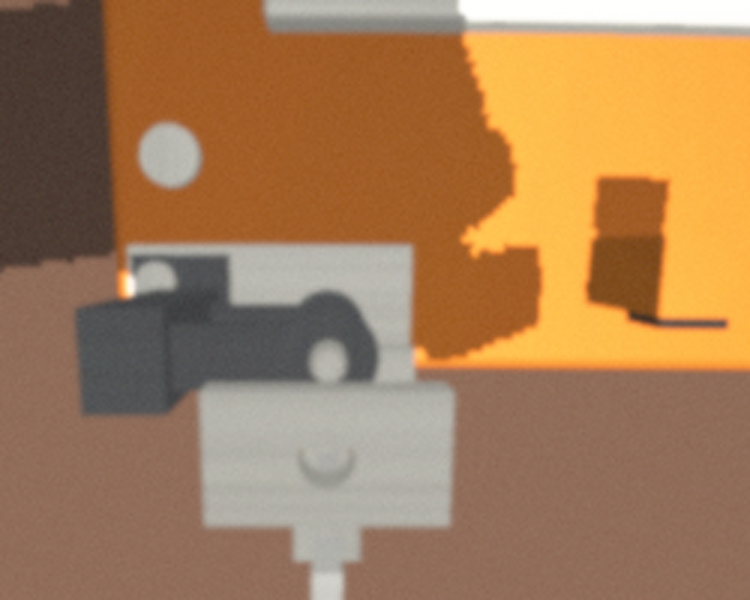

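Run:
```python
from h import *
D=np.load("w3.npz"); P,W=D["P"],D["W"]; m=camera_model("wrist"); s=env.sense();R=s["eef_rot"]
g=cv2.cvtColor(D["p"],cv2.COLOR_RGB2GRAY)
pin=toplane(m,W,[[259.0,119.7]],.156)[0]; bore=toplane(m,W,[[258.7,153.0]],.186)[0]
kn=P[140:168,222:245,2]; print("knuckle top",np.nanmedian(kn)); print(pin,bore,R.T@(pin-bore),s["tool_pos"])
print(s["t"],R.T@(bore-s["tool_pos"]))
```

```text
knuckle top 0.18585739823072306
[0.56682964 0.10814915 0.156     ] [0.56719796 0.09401952 0.186     ] [ 0.00019294 -0.01407906  0.03002541] [0.56791705 0.04878275 0.22498867]
5.85 [ 0.00115927 -0.04515672  0.03907078]
```

Emit:
send_rows(motion="0 -0.007 0 0; 0 -0.0135 0 0; 0 -0.0135 0 0; 0 -0.0135 0 0")

```text
t: 6.25
tool_pos: [0.5673, 0.0583, 0.2241]
eef_rot: [[0.999, 0.038, -0.0], [0.038, -0.999, -0.0], [-0.0, 0.0, -1.0]]
contact_force: [-1.1, -0.8, -3.2]
finger_gap: 0.178
```

Emit:
send_rows(motion="0 0 0.003 0; 0 0 0.006 0; 0 0 0.009 0; 0 0 0.012 0; 0 0 0.012 0")

```text
t: 6.75
tool_pos: [0.5669, 0.0582, 0.2115]
eef_rot: [[0.999, 0.038, -0.001], [0.038, -0.999, -0.0], [-0.001, 0.0, -1.0]]
contact_force: [-0.5, -0.3, -2.8]
finger_gap: 0.179
```

Run:
```python
from h import *
s=env.sense();R=s["eef_rot"]; print(s["t"],s["tool_pos"],s["contact_force"],s["wrist_torque"])
p,d,m,W=shot("wrist"); np.savez("w4.npz",p=p,W=W)
a=p[100:190,205:315]; save("w4.png",np.clip(a.astype(int)*1.5-50,0,255).astype(np.uint8),6)
```

```text
6.75 [0.5669286  0.05816965 0.21152894] [-0.48246989 -0.28381298 -2.84966846] [ 0.06554401 -0.00943668 -0.03499452]
```

View pics/w4.png

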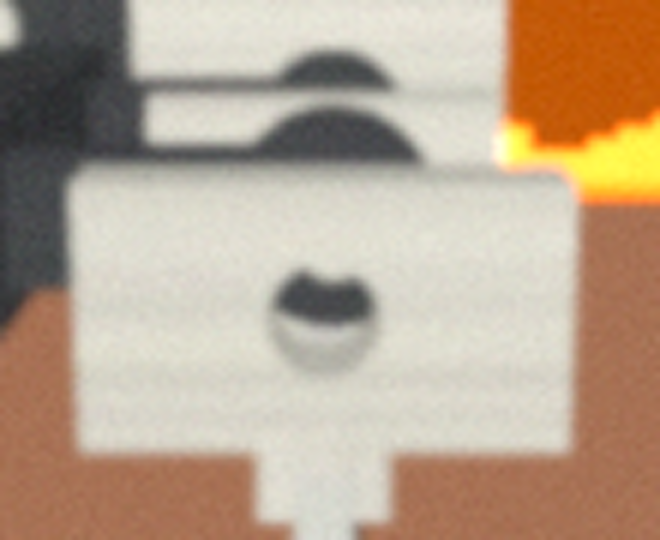

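Run:
```python
from h import *
D=np.load("w4.npz"); W=D["W"]; m=camera_model("wrist"); s=env.sense();R=s["eef_rot"];t=s["tool_pos"]
edge=toplane(m,W,[[259.25,146.2]],.156)[0]; bore=toplane(m,W,[[258.4,152.6]],t[2]-.0391)[0]
print(R.T@(edge-bore),R.T@(bore-t),t, "need y", (R.T@(edge-bore))[1]-.003)
```

```text
[ 0.00045848 -0.00029428  0.01671029] [ 0.00063347 -0.04530882  0.03909558] [0.56713603 0.05826318 0.2118107 ] need y -0.003294283843935194
```

Seen through the bore, the pin tip lies about 3.5 mm further along tool -y. I correct this and begin the slow descent.

Emit:
send_rows(motion="0.0004 -0.002 -0.001 0; 0.0004 -0.0036 -0.001 0; 0.0004 -0.0036 -0.001 0; 0.0004 -0.0036 -0.001 0; 0.0004 -0.0036 -0.001 0")

```text
t: 7.3
tool_pos: [0.5676, 0.0619, 0.2132]
eef_rot: [[0.999, 0.038, 0.0], [0.038, -0.999, -0.0], [0.0, 0.0, -1.0]]
contact_force: [-0.0, 0.2, -3.1]
finger_gap: 0.177
```

Emit:
send_rows(motion="0 0 0.001 0; 0 0 0.002 0; 0 0 0.003 0; 0 0 0.004 0; 0 0 0.005 0")

```text
t: 7.8
tool_pos: [0.5676, 0.062, 0.2081]
eef_rot: [[0.999, 0.038, -0.0], [0.038, -0.999, 0.0], [-0.0, -0.0, -1.0]]
contact_force: [-0.3, 0.4, -2.9]
finger_gap: 0.181
```

Emit:
send_rows(motion="0 0 0.001 0; 0 0 0.002 0; 0 0 0.0025 0; 0 0 0.003 0; 0 0 0.003 0")

```text
t: 8.3
tool_pos: [0.5676, 0.062, 0.2051]
eef_rot: [[0.999, 0.038, -0.0], [0.038, -0.999, -0.0], [-0.0, 0.0, -1.0]]
contact_force: [0.3, 0.0, -3.4]
finger_gap: 0.177
```

Emit:
send_rows(motion="0 0 0.001 0; 0 0 0.002 0; 0 0 0.003 0; 0 0 0.004 0; 0 0 0.004 0")

```text
t: 8.8
tool_pos: [0.5675, 0.0619, 0.201]
eef_rot: [[0.999, 0.038, -0.0], [0.038, -0.999, -0.0], [-0.0, 0.0, -1.0]]
contact_force: [-0.0, -0.5, -3.4]
finger_gap: 0.177
```

Emit:
send_rows(motion="0 0 0.0015 0; 0 0 0.003 0; 0 0 0.0045 0; 0 0 0.0055 0; 0 0 0.0055 0")

```text
t: 9.3
tool_pos: [0.5675, 0.062, 0.1955]
eef_rot: [[0.999, 0.038, -0.0], [0.038, -0.999, -0.0], [-0.0, 0.0, -1.0]]
contact_force: [0.1, 0.8, -2.6]
finger_gap: 0.178
```

Emit:
send_rows(motion="0 0 0.0005 0; 0 0 0.001 0; 0 0 0.0015 0; 0 0 0.002 0; 0 0 0.002 0")

```text
t: 9.8
tool_pos: [0.5676, 0.062, 0.1937]
eef_rot: [[0.999, 0.038, -0.0], [0.038, -0.999, -0.0], [-0.0, 0.0, -1.0]]
contact_force: [-0.1, 0.1, -2.8]
finger_gap: 0.18
```

Emit:
send_rows(motion="0 0 0.0005 0; 0 0 0.001 0; 0 0 0.001 0; 0 0 0.001 0")

```text
t: 10.2
tool_pos: [0.5677, 0.0619, 0.1929]
eef_rot: [[0.999, 0.038, 0.0], [0.038, -0.999, -0.0], [0.0, 0.0, -1.0]]
contact_force: [0.1, -0.9, -1.4]
finger_gap: 0.181
```

Emit:
send_rows(motion="0 0 0.0004 0; 0 0 0.0008 0; 0 0 0.0008 0; 0 0 0.0008 0")

```text
t: 10.6
tool_pos: [0.5679, 0.0619, 0.1928]
eef_rot: [[0.999, 0.038, 0.001], [0.038, -0.999, -0.001], [0.001, 0.001, -1.0]]
contact_force: [-1.7, -1.2, 5.5]
finger_gap: 0.178
```

Seated: firm contact at TCP z = 0.1928, matching the predicted 0.193. I ease the preload and open the jaw slightly so the fingers cage the grip, then swing by pushing it along the arc.

Emit:
send_rows(motion="0 0 -0.0008 0; 0 0 -0.0008 0; 0 0 -0.0008 0; 0 0 -0.0008 0", jaw=-0.48, squeeze=20)

```text
t: 11.0
tool_pos: [0.5678, 0.0621, 0.1926]
eef_rot: [[0.999, 0.038, 0.0], [0.038, -0.999, 0.0], [0.0, -0.0, -1.0]]
contact_force: [0.2, 0.6, -0.2]
finger_gap: 0.257
```

Run:
```python
from h import *
s=env.sense(); print(s["t"],s["tool_pos"],s["contact_force"],s["finger_gap"],s["joint_pos"].round(2))
p,d,m,W=shot("side"); P=cloud(d,m,W)
w,dw,mw,Ww=shot("wrist"); Pw=cloud(dw,mw,Ww); print("upper knuckle top z (seated: .154)",np.nanmedian(Pw[140:168,222:245,2]))
a=cv2.resize(p[200:300,150:260],None,fx=5,fy=5,interpolation=cv2.INTER_CUBIC); save("s5.png",a)
```

```text
11.0 [0.56775998 0.06208348 0.19263897] [ 0.21454494  0.57058735 -0.16923767] 0.2573296439071145 [ 0.1   0.48 -0.39  1.99  0.27  0.72 -0.42]
upper knuckle top z (seated: .154) 0.1538407972959917
```

View pics/s5.png

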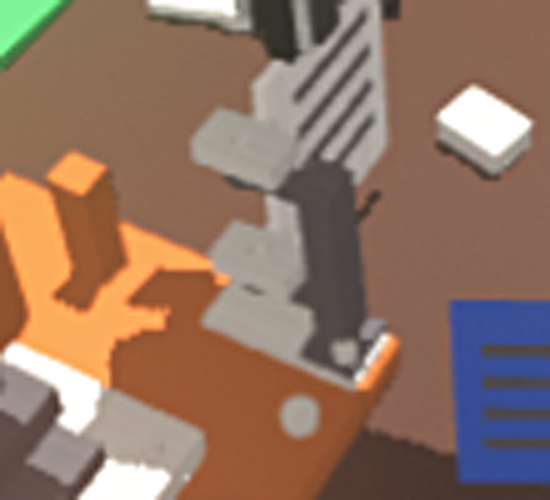

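Both knuckles are down: the upper knuckle's top is at 0.1538 (0.154 expected) and the hand carries no load. Swinging now.

Emit:
send_rows(motion="0.003 0 0 -0.07; 0.0065 -0.0005 0 -0.14; 0.0097 -0.001 0 -0.21; 0.013 -0.002 0 -0.28; 0.016 -0.003 0 -0.35")

```text
t: 11.6
tool_pos: [0.5835, 0.0655, 0.1926]
eef_rot: [[0.925, 0.381, -0.001], [0.381, -0.925, -0.0], [-0.001, -0.0, -1.0]]
contact_force: [0.1, -0.0, 0.5]
finger_gap: 0.259
```

Emit:
send_rows(motion="0.003 0 0 -0.07; 0.0065 -0.0005 0 -0.14; 0.0097 -0.001 0 -0.21; 0.013 -0.002 0 -0.28; 0.016 -0.003 0 -0.35")

```text
t: 12.1
tool_pos: [0.5971, 0.0742, 0.1925]
eef_rot: [[0.738, 0.675, -0.001], [0.675, -0.738, -0.0], [-0.001, -0.0, -1.0]]
contact_force: [-0.8, -0.5, 0.6]
finger_gap: 0.261
```

Emit:
send_rows(motion="0.003 0 0 -0.07; 0.0065 -0.0005 0 -0.14; 0.0097 -0.001 0 -0.21; 0.013 -0.002 0 -0.28; 0.016 -0.003 0 -0.35")

```text
t: 12.6
tool_pos: [0.607, 0.0872, 0.1925]
eef_rot: [[0.462, 0.887, -0.001], [0.887, -0.462, -0.0], [-0.001, -0.0, -1.0]]
contact_force: [-0.4, -0.2, 0.0]
finger_gap: 0.259
```

Emit:
send_rows(motion="0.003 0 0 -0.07; 0.0065 -0.0005 0 -0.14; 0.0097 -0.001 0 -0.21; 0.013 -0.002 0 -0.28; 0.016 -0.003 0 -0.35")

```text
t: 13.1
tool_pos: [0.6117, 0.1027, 0.1925]
eef_rot: [[0.13, 0.992, -0.0], [0.992, -0.13, -0.001], [-0.001, -0.0, -1.0]]
contact_force: [-0.4, 0.6, -0.9]
finger_gap: 0.263
```

Emit:
send_rows(motion="0.0015 0 0 -0.035; 0.003 0 0 -0.07; 0.005 0 0 -0.105; 0.0065 -0.0005 0 -0.14; 0.008 -0.0005 0 -0.16")

```text
t: 13.6
tool_pos: [0.6123, 0.111, 0.1927]
eef_rot: [[-0.029, 1.0, 0.0], [1.0, 0.029, -0.0], [-0.0, 0.0, -1.0]]
contact_force: [0.0, -0.2, 0.2]
finger_gap: 0.262
```

```bash
cat > chk.py <<'E'
from h import *
s=env.sense(); print(s["t"],s["tool_pos"],s["contact_force"],s["finger_gap"],s["eef_rot"][:,0].round(3),s["joint_pos"].round(2))
def leaf(n):
    p,d,m,W=shot(n); P=cloud(d,m,W); hsv=cv2.cvtColor(p,cv2.COLOR_RGB2HSV)
    k=(P[...,0]>.595)&(P[...,0]<.73)&(P[...,1]>.03)&(P[...,1]<.16)&(P[...,2]>.112)&(P[...,2]<.172)&(hsv[...,1]<70)&(hsv[...,2]>70)
    q=P[k][:,:2].astype(np.float32)
    if len(q)>8:
        l=cv2.fitLine(q,cv2.DIST_HUBER,0,.001,.01).ravel(); print(n,len(q),"leaf az",np.degrees(np.arctan(l[1]/l[0])).round(2),l[2:],"x",q[:,0].min(),q[:,0].max(),"z",P[k][:,2].min(),P[k][:,2].max())
    return p
E
python3 - <<'E'
from chk import *
p=leaf("side"); leaf("wrist"); save("s6.png",p[150:300,110:290],4)
E
```

```text
13.6 [0.61234096 0.11104627 0.1926862 ] [ 0.01641776 -0.16532702  0.17810918] 0.2622896092772112 [-0.029  1.    -0.   ] [ 0.29  0.64 -0.79  1.86  0.58  0.89  0.81]
side 376 leaf az -1.8 [0.6412701  0.10914442] x 0.59503824 0.68888897 z 0.11204216784458199 0.17183064898215294
wrist 28 leaf az 0.87 [0.6236646  0.10481637] x 0.5950671 0.69010955 z 0.1288692924285178 0.1719888233413052
```

View pics/s6.png

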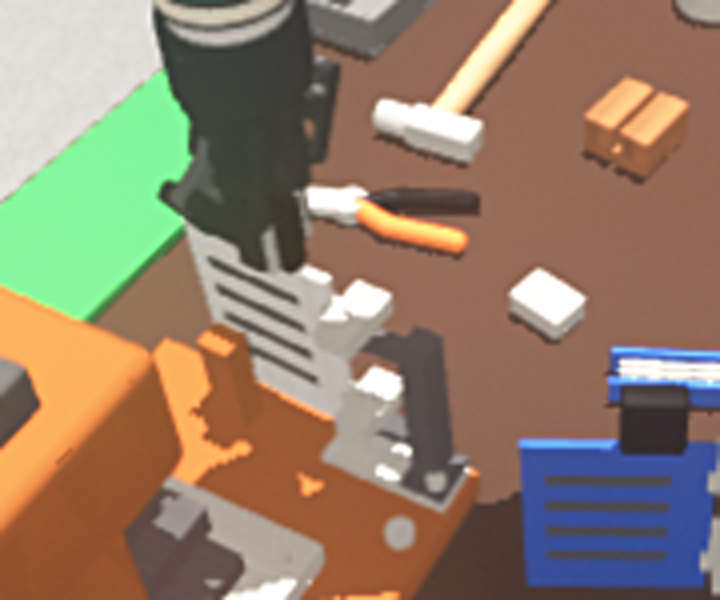

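The leaf is nearly shut, at about 4° short (-1.8° against the 2.2° expected). I close the rest gently, watching the force.

Emit:
send_rows(motion="0.0007 0 0 -0.015; 0.0014 0 0 -0.03; 0.002 0 0 -0.04; 0.0025 0 0 -0.05; 0.0025 0 0 -0.05")

```text
t: 14.2
tool_pos: [0.6123, 0.1136, 0.1927]
eef_rot: [[-0.078, 0.997, -0.0], [0.997, 0.078, 0.0], [0.0, 0.0, -1.0]]
contact_force: [-0.1, -1.1, -1.3]
finger_gap: 0.261
```

Emit:
send_rows(motion="0.0005 0 0 0; 0.001 0 0 0; 0.001 0 0 0; 0.001 0 0 0")

```text
t: 14.6
tool_pos: [0.6123, 0.1145, 0.1927]
eef_rot: [[-0.077, 0.997, 0.0], [0.997, 0.077, 0.0], [0.0, 0.0, -1.0]]
contact_force: [-0.7, -0.1, 0.2]
finger_gap: 0.261
```

Run:
```python
from chk import *
leaf("side")
```

```text
14.6 [0.61225528 0.11452908 0.19271431] [-0.74467429 -0.09644118  0.23593567] 0.2614656089755312 [-0.077  0.997  0.   ] [ 0.29  0.64 -0.81  1.86  0.59  0.89  0.85]
side 423 leaf az 2.16 [0.64259475 0.11459829] x 0.59532726 0.68779725 z 0.11211788035944281 0.17190518883821582
```

Emit:
send_rows(motion="0.0005 0 0 0; 0.001 0 0 0; 0.001 0 0 0; 0.001 0 0 0")

```text
t: 15.05
tool_pos: [0.6122, 0.1151, 0.1927]
eef_rot: [[-0.077, 0.997, 0.0], [0.997, 0.077, -0.0], [-0.0, 0.0, -1.0]]
contact_force: [0.0, -1.7, 1.3]
finger_gap: 0.256
```

Emit:
send_rows(motion="0.0003 0 0 0; 0.0006 0 0 0; 0.0006 0 0 0; 0.0006 0 0 0")

```text
t: 15.45
tool_pos: [0.6122, 0.1154, 0.1927]
eef_rot: [[-0.077, 0.997, 0.0], [0.997, 0.077, -0.001], [-0.001, -0.0, -1.0]]
contact_force: [-0.0, -3.6, 2.5]
finger_gap: 0.263
```

The stop is felt: 3.6 N reaction with the tool barely advancing. I back off slowly, open and lift away.

Emit:
send_rows(motion="-0.0005 0 0 0; -0.001 0 0 0; -0.0018 0 0 0; -0.003 0 0 0; -0.003 0 0 0")

```text
t: 15.95
tool_pos: [0.6121, 0.1137, 0.1926]
eef_rot: [[-0.078, 0.997, -0.0], [0.997, 0.078, 0.001], [0.001, -0.0, -1.0]]
contact_force: [-0.5, 0.2, 0.1]
finger_gap: 0.26
```

Emit:
send_rows(motion="0 0 0 0; 0 0 0 0; 0 0 0 0; 0 0 0 0; 0 0 0 0", jaw=0.1)

```text
t: 16.45
tool_pos: [0.6123, 0.1131, 0.1927]
eef_rot: [[-0.077, 0.997, -0.0], [0.997, 0.077, 0.0], [0.0, -0.0, -1.0]]
contact_force: [0.0, 0.7, -0.8]
finger_gap: 0.551
```

Emit:
send_rows(motion="0 0 -0.01 0; 0 0 -0.03 0; 0 0 -0.06 0; 0 0 -0.1 0; 0 0 -0.14 0")

```text
t: 16.95
tool_pos: [0.6119, 0.1132, 0.3346]
eef_rot: [[-0.078, 0.997, -0.0], [0.997, 0.078, 0.0], [0.0, -0.0, -1.0]]
contact_force: [1.1, 0.1, 0.7]
finger_gap: 0.549
```

Run:
```python
from chk import *
p=leaf("side"); leaf("wrist"); q,d,m,W=shot("top"); Pt=cloud(d,m,W)
c=np.zeros((560,780,3),np.uint8); c[:384,:512]=p; c[:,512:]=0
save("f.png",np.hstack([cv2.resize(p[130:300,100:270],(400,400)),cv2.resize(q[90:220,130:260],(400,400))]))
# bystanders: compare with first top picture
q0=np.load("top0.npz")["p"]; df=(cv2.absdiff(q,q0).max(2)>60).astype(np.uint8); df=cv2.morphologyEx(df,cv2.MORPH_OPEN,np.ones((3,3)))
n,_,st,_=cv2.connectedComponentsWithStats(df); print(st[1:][st[1:,4]>25].tolist())
```

```text
16.95 [0.61191349 0.11318724 0.33455028] [1.08591038 0.05697719 0.73900429] 0.5487027918958559 [-0.078  0.997  0.   ] [ 0.37  0.5  -0.91  1.72  0.43  1.13  0.98]
side 439 leaf az -1.81 [0.6430637  0.10929868] x 0.59517837 0.6882502 z 0.11234745469277341 0.17189942653110468
wrist 117 leaf az 0.61 [0.67791826 0.1051941 ] x 0.59647524 0.69089186 z 0.12214136667953068 0.17199433558669014
[[12, 0, 111, 46, 3788], [21, 48, 14, 19, 105], [35, 52, 21, 37, 443], [71, 62, 94, 38, 1671], [67, 110, 132, 97, 8192], [125, 145, 4, 15, 52], [306, 158, 36, 24, 506], [345, 168, 21, 5, 80], [237, 213, 25, 37, 458], [270, 236, 17, 4, 65], [180, 241, 5, 6, 26], [185, 256, 26, 21, 331], [483, 274, 29, 50, 1235], [236, 313, 94, 54, 2767]]
```

View pics/f.png

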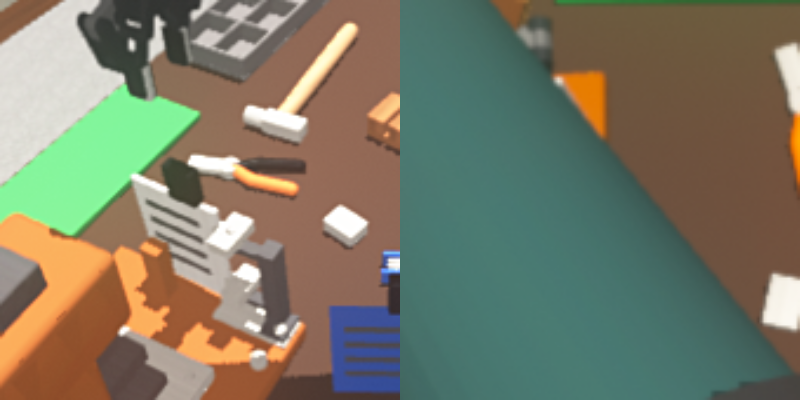

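The back-off dragged the leaf open again: it is at -1.8°, where it was 2.2° at the stop. The cage was too narrow and the leading finger pulled it. I go back down with the wide jaw, push with the rear finger only, and then retreat, so nothing can pull it.

Emit:
send_rows(motion="0 0 0.04 0.04; 0 0 0.08 0.04; 0 0 0.115 0.04; 0 0 0.135 0.04; 0 0 0.142 0.04")

```text
t: 17.6
tool_pos: [0.6099, 0.1118, 0.1872]
eef_rot: [[-0.038, 0.999, -0.006], [0.999, 0.038, -0.002], [-0.002, -0.007, -1.0]]
contact_force: [-0.1, -0.3, -0.1]
finger_gap: 0.551
```

Emit:
send_rows(motion="0.002 0 0 0; 0.004 0 0 0; 0.006 0 0 0; 0.008 0 0 0; 0.008 0 0 0")

```text
t: 18.1
tool_pos: [0.6124, 0.1218, 0.1917]
eef_rot: [[-0.038, 0.999, 0.002], [0.999, 0.038, 0.001], [0.0, 0.002, -1.0]]
contact_force: [-0.2, 0.2, -0.4]
finger_gap: 0.549
```

Run:
```python
from chk import *
leaf("side")
```

```text
18.1 [0.61239874 0.12181023 0.19166783] [-0.245242    0.21400746 -0.44812945] 0.5492475153953856 [-0.038  0.999  0.   ] [ 0.27  0.64 -0.8   1.86  0.58  0.89  0.8 ]
side 224 leaf az -2.11 [0.6268387  0.10986024] x 0.5951895 0.68661 z 0.11222948543721323 0.17162931752420174
```

Emit:
send_rows(motion="0.001 0 0 0; 0.002 0 0 0; 0.003 0 0 0; 0.004 0 0 0; 0.004 0 0 0")

```text
t: 18.65
tool_pos: [0.6119, 0.1252, 0.1907]
eef_rot: [[-0.037, 0.999, 0.0], [0.999, 0.037, 0.0], [0.0, 0.0, -1.0]]
contact_force: [0.6, 0.9, -0.6]
finger_gap: 0.547
```

Run:
```python
from chk import *
leaf("side")
```

```text
18.65 [0.61191624 0.12521555 0.19071254] [ 0.59445932  0.93290297 -0.63285117] 0.5469182434034487 [-0.037  0.999  0.   ] [ 0.26  0.64 -0.79  1.86  0.58  0.89  0.79]
side 224 leaf az 0.15 [0.62230164 0.11191836] x 0.595503 0.6869357 z 0.11208322318013164 0.17076537291420846
```

Emit:
send_rows(motion="0.0007 0 0 0; 0.0014 0 0 0; 0.002 0 0 0; 0.002 0 0 0")

```text
t: 19.1
tool_pos: [0.6119, 0.1271, 0.1907]
eef_rot: [[-0.037, 0.999, 0.0], [0.999, 0.037, -0.0], [-0.0, 0.0, -1.0]]
contact_force: [-0.2, -0.8, 0.9]
finger_gap: 0.553
```

Emit:
send_rows(motion="0.0004 0 0 0; 0.0008 0 0 0; 0.001 0 0 0; 0.001 0 0 0")

```text
t: 19.5
tool_pos: [0.6118, 0.1274, 0.1907]
eef_rot: [[-0.037, 0.999, -0.0], [0.999, 0.037, -0.001], [-0.001, -0.0, -1.0]]
contact_force: [0.2, -2.1, 1.1]
finger_gap: 0.551
```

Emit:
send_rows(motion="0.0003 0 0 0; 0.0006 0 0 0; 0.0006 0 0 0; 0.0006 0 0 0")

```text
t: 19.9
tool_pos: [0.6119, 0.1277, 0.1907]
eef_rot: [[-0.037, 0.999, -0.0], [0.999, 0.037, -0.002], [-0.002, -0.0, -1.0]]
contact_force: [1.2, -4.0, 2.7]
finger_gap: 0.548
```

Emit:
send_rows(motion="-0.0004 0 0 0; -0.0008 0 0 0; -0.0012 0 0 0; -0.0016 0 0 0; -0.002 0 0 0")

```text
t: 20.4
tool_pos: [0.6118, 0.1275, 0.1908]
eef_rot: [[-0.038, 0.999, 0.0], [0.999, 0.038, 0.001], [0.001, 0.0, -1.0]]
contact_force: [0.9, -1.8, 1.2]
finger_gap: 0.549
```

Emit:
send_rows(motion="-0.002 0 0 0; -0.004 0 0 0; -0.007 0 0 0; -0.01 0 0 0; -0.01 0 0 0")

```text
t: 20.9
tool_pos: [0.6121, 0.1162, 0.1905]
eef_rot: [[-0.037, 0.999, -0.0], [0.999, 0.037, -0.0], [-0.0, -0.0, -1.0]]
contact_force: [-0.3, -0.4, -0.1]
finger_gap: 0.55
```

Run:
```python
from chk import *
leaf("side")
```

```text
20.9 [0.61214643 0.11616219 0.1905485 ] [-0.28286357 -0.37580602 -0.09322661] 0.5498439547772064 [-0.037  0.999 -0.   ] [ 0.28  0.64 -0.8   1.86  0.58  0.89  0.81]
side 269 leaf az 0.56 [0.63323116 0.11268111] x 0.59519607 0.6865392 z 0.11230188450007539 0.17179549205222022
```

Emit:
send_rows(motion="0 0 -0.01 0; 0 0 -0.03 0; 0 0 -0.06 0; 0 0 -0.1 0; 0 0 -0.14 0")

```text
t: 21.45
tool_pos: [0.6118, 0.117, 0.3326]
eef_rot: [[-0.038, 0.999, -0.0], [0.999, 0.038, 0.0], [0.0, -0.0, -1.0]]
contact_force: [1.1, -0.3, 0.1]
finger_gap: 0.55
```

Run:
```python
from chk import *
p=leaf("side"); leaf("wrist"); save("f2.png",p[150:280,110:260],5)
p,d,m,W=shot("side"); P=cloud(d,m,W); hsv=cv2.cvtColor(p,cv2.COLOR_RGB2HSV)
o=(P[...,0]>.62)&(P[...,0]<.67)&(P[...,1]>.08)&(P[...,1]<.17)&(P[...,2]>.05)&(P[...,2]<.11)&(hsv[...,1]>120)
q=P[o]; print("post pts",len(q),q.min(0),q.max(0)); t=q[q[:,2]>.095]; print("post top",len(t),t.min(0),t.max(0))
k=(P[...,0]>.605)&(P[...,0]<.7)&(abs(P[...,1]-.11)<.04)&(P[...,2]>.04)&(P[...,2]<.172)&(hsv[...,1]<70)&(hsv[...,2]>70)
for lo in (.06,.08,.1,.12,.14,.155):
    q=P[k&(P[...,2]>=lo)&(P[...,2]<lo+.02)]
    if len(q)>8: a=np.polyfit(q[:,0],q[:,1],1); print(lo,len(q),np.degrees(np.arctan(a[0])).round(2),np.polyval(a,.64).round(4))
```

```text
21.45 [0.61177599 0.11700241 0.33258792] [ 1.07061117 -0.34578946  0.13091336] 0.5495765145489538 [-0.038  0.999  0.   ] [ 0.36  0.5  -0.9   1.72  0.43  1.13  0.94]
side 463 leaf az 0.63 [0.64575493 0.11292795] x 0.5951332 0.68862873 z 0.11228358777370195 0.17187825892519137
wrist 106 leaf az 0.28 [0.66048986 0.11040857] x 0.6059653 0.69122773 z 0.11470553565910102 0.1719902091959944
post pts 197 [0.64432082 0.11774373 0.05074104] [0.66869495 0.14010437 0.10029218]
post top 61 [0.6460177  0.11774373 0.09517125] [0.66869495 0.1395043  0.10029218]
0.06 69 2.02 0.1119
0.08 99 1.6 0.1123
0.1 122 1.36 0.1123
0.12 129 1.15 0.1125
0.14 142 1.07 0.1129
0.155 126 0.3 0.1127
```

View pics/f2.png

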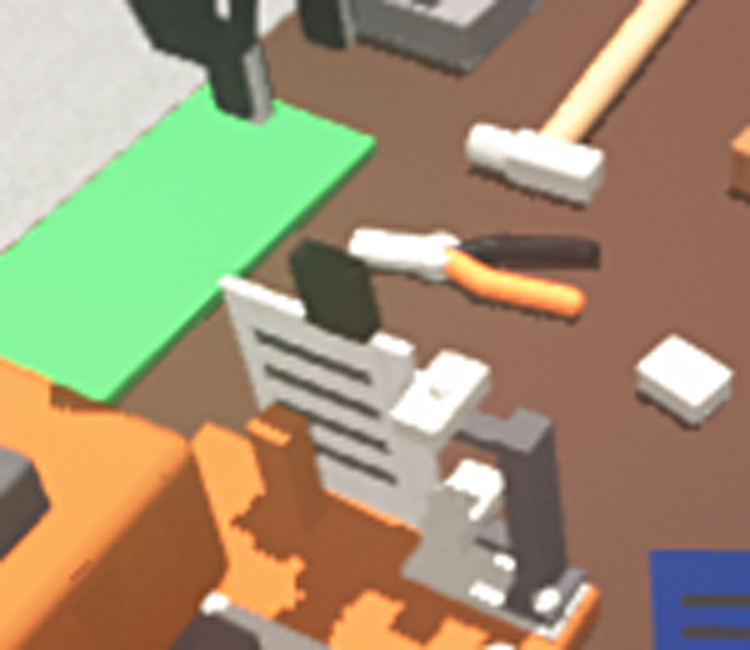

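The leaf is only about 0.6–1° and stationary, so it sprang back roughly 2° from the rubber when the finger left quickly. I push again lightly and release much more slowly.

Emit:
send_rows(motion="0 0 0.04 0; 0 0 0.08 0; 0 0 0.115 0; 0 0 0.135 0; 0 0 0.142 0")

```text
t: 22.1
tool_pos: [0.6098, 0.1156, 0.1852]
eef_rot: [[-0.038, 0.999, -0.006], [0.999, 0.038, -0.002], [-0.001, -0.007, -1.0]]
contact_force: [0.1, 0.0, -0.7]
finger_gap: 0.549
```

Emit:
send_rows(motion="0.002 0 0 0; 0.004 0 0 0; 0.006 0 0 0; 0.007 0 0 0; 0.007 0 0 0")

```text
t: 22.6
tool_pos: [0.6123, 0.1242, 0.1896]
eef_rot: [[-0.038, 0.999, 0.002], [0.999, 0.038, 0.0], [0.0, 0.002, -1.0]]
contact_force: [-0.4, -0.1, -0.0]
finger_gap: 0.545
```

Emit:
send_rows(motion="0.0004 0 0 0; 0.0008 0 0 0; 0.0012 0 0 0; 0.0016 0 0 0; 0.002 0 0 0")

```text
t: 23.1
tool_pos: [0.6118, 0.1257, 0.1887]
eef_rot: [[-0.037, 0.999, -0.0], [0.999, 0.037, -0.0], [-0.0, -0.0, -1.0]]
contact_force: [-0.5, 0.0, -0.5]
finger_gap: 0.549
```

Emit:
send_rows(motion="0.0004 0 0 0; 0.0008 0 0 0; 0.0012 0 0 0; 0.0015 0 0 0; 0.0015 0 0 0")

```text
t: 23.6
tool_pos: [0.6119, 0.1271, 0.1887]
eef_rot: [[-0.037, 0.999, 0.0], [0.999, 0.037, -0.0], [-0.0, 0.0, -1.0]]
contact_force: [0.2, -0.5, 0.2]
finger_gap: 0.549
```

Run:
```python
from chk import *
leaf("side")
```

```text
23.6 [0.61187729 0.12708529 0.18872203] [ 0.19077634 -0.46149405  0.15848934] 0.549494554836424 [-0.037  0.999 -0.   ] [ 0.26  0.64 -0.79  1.86  0.59  0.89  0.79]
side 233 leaf az 1.9 [0.621842   0.11395922] x 0.59507275 0.6866009 z 0.11215329185317113 0.17193085577369382
```

Emit:
send_rows(motion="0.0002 0 0 0; 0.0004 0 0 0; 0.0006 0 0 0; 0.0008 0 0 0; 0.0008 0 0 0")

```text
t: 24.15
tool_pos: [0.6118, 0.1273, 0.1887]
eef_rot: [[-0.037, 0.999, -0.0], [0.999, 0.037, -0.001], [-0.001, -0.0, -1.0]]
contact_force: [0.9, -2.3, -0.8]
finger_gap: 0.551
```

Emit:
send_rows(motion="-0.0002 0 0 0; -0.0003 0 0 0; -0.0005 0 0 0; -0.0006 0 0 0; -0.0008 0 0 0")

```text
t: 24.65
tool_pos: [0.6118, 0.1273, 0.1887]
eef_rot: [[-0.037, 0.999, 0.0], [0.999, 0.037, 0.0], [0.0, 0.0, -1.0]]
contact_force: [0.8, -2.0, 0.2]
finger_gap: 0.553
```

Emit:
send_rows(motion="-0.0001 0 0 0; -0.0002 0 0 0; -0.0003 0 0 0; -0.0004 0 0 0; -0.0005 0 0 0")

```text
t: 25.15
tool_pos: [0.6118, 0.1272, 0.1888]
eef_rot: [[-0.038, 0.999, 0.0], [0.999, 0.038, 0.001], [0.001, 0.0, -1.0]]
contact_force: [-0.1, 0.0, -0.2]
finger_gap: 0.55
```

Emit:
send_rows(motion="-0.0001 0 0 0; -0.0002 0 0 0; -0.0003 0 0 0; -0.0004 0 0 0; -0.0005 0 0 0")

```text
t: 25.65
tool_pos: [0.6116, 0.1264, 0.1887]
eef_rot: [[-0.037, 0.999, -0.0], [0.999, 0.037, 0.0], [0.0, -0.0, -1.0]]
contact_force: [-0.5, 0.5, 0.3]
finger_gap: 0.549
```

Run:
```python
from chk import *
leaf("side")
```

```text
25.65 [0.61163593 0.12641492 0.1886911 ] [-0.46468066  0.53803247  0.27330858] 0.5490759034097319 [-0.037  0.999  0.   ] [ 0.26  0.64 -0.79  1.86  0.59  0.89  0.79]
side 226 leaf az 1.61 [0.6148484  0.11326022] x 0.595075 0.6845201 z 0.11200659806583246 0.1713312984419022
```

Emit:
send_rows(motion="-0.0003 0 0 0; -0.0007 0 0 0; -0.0012 0 0 0; -0.002 0 0 0; -0.003 0 0 0")

```text
t: 26.2
tool_pos: [0.6119, 0.1231, 0.1887]
eef_rot: [[-0.037, 0.999, -0.0], [0.999, 0.037, 0.0], [0.0, -0.0, -1.0]]
contact_force: [-0.8, -0.5, -0.7]
finger_gap: 0.549
```

Emit:
send_rows(motion="-0.001 0 0 0; -0.003 0 0 0; -0.005 0 0 0; -0.006 0 0 0; -0.006 0 0 0")

```text
t: 26.7
tool_pos: [0.6122, 0.1168, 0.1887]
eef_rot: [[-0.037, 0.999, -0.0], [0.999, 0.037, -0.0], [-0.0, -0.0, -1.0]]
contact_force: [0.8, -0.9, 0.1]
finger_gap: 0.552
```

Emit:
send_rows(motion="0 0 -0.01 0; 0 0 -0.03 0; 0 0 -0.06 0; 0 0 -0.1 0; 0 0 -0.14 0")

```text
t: 27.2
tool_pos: [0.6118, 0.1175, 0.3306]
eef_rot: [[-0.038, 0.999, -0.0], [0.999, 0.038, 0.0], [0.0, -0.0, -1.0]]
contact_force: [1.4, 0.7, 0.2]
finger_gap: 0.551
```

```bash
cat > fin.py <<'E'
from chk import *
leaf("side"); leaf("wrist")
p,d,m,W=shot("side"); P=cloud(d,m,W); hsv=cv2.cvtColor(p,cv2.COLOR_RGB2HSV)
k=(P[...,0]>.605)&(P[...,0]<.7)&(abs(P[...,1]-.11)<.04)&(P[...,2]>.04)&(P[...,2]<.172)&(hsv[...,1]<70)&(hsv[...,2]>70)
for lo in (.06,.08,.1,.12,.14,.155):
    q=P[k&(P[...,2]>=lo)&(P[...,2]<lo+.02)]
    if len(q)>8: a=np.polyfit(q[:,0],q[:,1],1); print(lo,len(q),np.degrees(np.arctan(a[0])).round(2),np.polyval(a,.64).round(4))
save("fc.png",np.hstack([cv2.resize(p[205:275,140:210],(390,390),interpolation=cv2.INTER_CUBIC)]*1))
E
python3 fin.py
```

```text
27.2 [0.61176056 0.11745165 0.33055768] [1.43225039 0.73044533 0.21196333] 0.5512782035640842 [-0.038  0.999  0.   ] [ 0.36  0.5  -0.9   1.73  0.43  1.12  0.93]
side 474 leaf az 1.84 [0.6494094  0.11429191] x 0.59522676 0.6888982 z 0.11207936107106731 0.17191915585439888
wrist 84 leaf az 1.06 [0.6702207  0.11186365] x 0.6058743 0.6902427 z 0.11870138163258903 0.1719645597722006
0.06 67 2.6 0.113
0.08 99 2.47 0.1132
0.1 116 2.12 0.1135
0.12 137 2.15 0.1138
0.14 141 2.22 0.114
0.155 130 1.21 0.114
```

Run:
```python
from chk import *
p=leaf("side"); q0=np.load("side0.npz")["p"]
df=(cv2.absdiff(p,q0).max(2)>60).astype(np.uint8); df=cv2.morphologyEx(df,cv2.MORPH_OPEN,np.ones((3,3)))
n,_,st,_=cv2.connectedComponentsWithStats(df); print(st[1:][st[1:,4]>25].tolist())
print(env.finish_job())
```

```text
27.35 [0.6137706  0.11891762 0.33298075] [ 0.190566    0.7983849  -0.36294666] 0.5498385403357254 [-0.038  0.999  0.002] [ 0.36  0.5  -0.9   1.72  0.43  1.12  0.93]
side 470 leaf az 1.88 [0.64388895 0.11409951] x 0.5952655 0.6890428 z 0.1120862040355819 0.1719368019394074
[[103, 0, 93, 84, 4449], [411, 0, 27, 36, 776], [475, 0, 22, 51, 640], [440, 10, 18, 25, 278], [402, 34, 27, 59, 942], [441, 34, 53, 150, 4822], [129, 84, 56, 90, 2861], [383, 91, 30, 26, 447], [265, 133, 14, 18, 174], [252, 151, 18, 16, 168], [254, 170, 19, 20, 185], [367, 174, 57, 165, 3819], [453, 185, 40, 46, 662], [250, 194, 14, 11, 105], [150, 199, 61, 114, 2748], [435, 217, 22, 48, 355], [120, 227, 11, 6, 45], [482, 238, 14, 9, 72], [483, 246, 18, 17, 183], [158, 250, 6, 7, 36], [282, 259, 20, 17, 217], [281, 279, 52, 43, 1004], [175, 285, 42, 31, 708], [212, 300, 9, 10, 49], [329, 316, 6, 10, 45], [321, 319, 7, 9, 41], [337, 320, 10, 7, 36], [390, 340, 7, 11, 36], [455, 361, 14, 13, 112], [450, 377, 15, 7, 86], [407, 378, 8, 6, 31]]
the job is handed in; nothing more can be done
None
```

I hung the guard back on both hinge pins, swung it shut against its stop, let go and handed the job in at about 27 s.

- **Hanging:** I brought it in from the side with the leaf open and lowered it slowly until I felt the seat. With the hand unloaded, the upper knuckle's top measured 0.1538 m against 0.154 m expected, so both knuckles are fully down.
- **Shutting:** The first two tries left the leaf about 4° and then 2° open. The fingers dragged it back on the first, and it apparently sprang off the rubber stop on the second. I pushed it shut a third time with one finger, at about 2 N, and drew back very slowly.
- **Final check:** With the hand clear, the leaf measured about 1.9° overall (2.1 to 2.6° in most height slices) against 2.2° for fully shut, and two readings agreed. The wrist camera's coarser fit read 1.1°, which disagrees slightly. A gap to the stop of under a millimetre can't be ruled out from the images.
- **Force:** The readings I saw stayed below about 9 N throughout.
- **Other things on the bench:** I felt no contact with them. The automatic before/after picture comparison told me nothing useful because the arm and its shadows moved. My last viewed picture shows the hammer, pliers, die and stand looking undisturbed, but I did not measure each item's position.

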